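Slacken the propeller nut on the red-headed model engine

ROBOT

A 6-joint arm with a two-finger parallel gripper is mounted at the origin on the work surface. World frame = base frame: x ahead of the robot, y to its left, z up, the work surface at z = 0. Lengths are in m, angles in rad, forces in N, time in s.
With the tool pointing down it reaches from about 0.275 to 0.85 m from the base axis. Payload 5.2 kg.
Tool frame: the origin (TCP) lies at the very end of the fingers, on their centre line; the grasp point (between the pads) lies ctrl.grasp_offset behind it (ctrl.grasp_offset is the distance from the TCP to the grasp point, in m); z points along the fingers, y is the direction in which the jaws open and shut (so a half turn about z gives the same grasp; the last joint's range is limited). The gripper opens to 85 mm and grips with 20 to 120 N. Pads are 22 mm wide; open, the fingers measure 114 mm over their backs; the gripper's body (76 mm by 85 mm) begins 54 mm behind the grasp point. The pads swing forward as they close: fully open they stand 13 mm farther back than shut.
Start: joints at [-1.321, 0.259, 1.535, -0, 1.348, -0.203], TCP at [0.241, -0.495, 0.231] pointing down, gripper open.
Joint ranges: [-3.14, 3.14], [-0.91, 2.08], [0.19, 2.58], [-1.22, 4.36], [0.22, 2.71], [-3.12, 3.12]. Speed limits (rad/s): [2.57, 2.57, 3.14, 3.14, 3.14, 3.14].

INTERFACE

Orientations are given as a unit quaternion [x, y, z, w].
In Python, from plant import ctrl, effector, kinematics, status, optics, ticket gives the robot as it stands. Calls block until the motion is done:
- ctrl.move_ptp(position, orientation): joint-space move of the TCP to a pose.
- ctrl.line_to(position, rot=None, speed=0.15, force_limit=None): straight line of the TCP; rot=None keeps the orientation; speed is the mean speed in m/s. With force_limit (N) it stops when the force on the tool has changed by that much, and returns True; else False.
- ctrl.move_j(angles): joint-space move.
- effector.release() and effector.grasp(grasp_force=None): open the fingers fully, or close them until they stop; grasp_force is the grip in N (None keeps the last).
- ctrl.wait(seconds).
- kinematics.solve_ik(position, orientation): joint angles nearest the present ones, or None.
- status.observe(): the state.
- optics.grab_frame(name): name is "side" or "top"; returns a dict with "image" (480x640x3 uint8, red, green, blue), "range_z" (480x640 float32, m along the optical axis (not along the pixel's ray), 0 where there is no reading), "fovy" (degrees; the focal length in pixels is half the picture's height over the tangent of half this angle, whatever the lens; pixels are square), "cx", "cy" (the principal point, pixels), "cam_to_world" (4x4, takes a point from camera to world coordinates). Camera axes: x right, y down, z forward; pixel columns grow to the right and rows downward; lengths in m; the calibration is good to about 2 mm. A picture is of the moment at which its call begins.
A pose or a line that the arm cannot do raises ctrl.MotionError and nothing moves.
- ticket.finish_job(): hands the job in, once; it reports no verdict.
The state is a dict: "time_s": time; "joint_positions": joint angles; "qvel": joint speeds; "effort": joint torques, N m; "position": TCP position; "orientation": TCP orientation; "ft_force": force on the tool from outside, world axes, zero at the start; "ft_torque": the same for the moment, N m; "gripper_width": finger opening in m.
Only numpy, scipy, OpenCV 4.12 (cv2) and the standard library are available. Lean on these libraries where they do the work, as an engineer would, in place of code of your own. Each camera call takes 0.05 s, during which the arm holds its last target.

TASK

A ratchet sits on the propeller nut of each model engine, both set to tighten. On the engine with the red cylinder head, flip the ratchet's blue direction lever fully over to its other side, then swing the ratchet's handle anticlockwise (seen from above) until the nut has turned loose by at least 40 degrees. Leave the other engine's ratchet where it is, and let go at the end.

Things in the scene. Friction and masses are not known exactly. Their poses are not given: they have to be found in the camera images.
- red_engine: Model engine with RED finned cylinder head (56 mm wide), bolted nose-up on a 130 mm square base. Origin: on the table, on the vertical nut axis. Its cylinder points to +x, away from the robot. The ratchet on its nut turns about this axis: head 50 mm in diameter, top 128 mm above the table. With the lever on tighten an anticlockwise swing runs free; swing back before flipping.
- red_lever_tip (a point): Top of the upright 12 mm thumb pin on that ratchet's blue lever, 152 mm above the table; upper 18 mm free, steel neck's top (16 mm wide) at 124 mm. Pin is 34 mm from a vertical pivot that lies 13 mm from the nut axis towards the handle. It stops at 16 mm (0.5 rad) either side of the handle's line: starts on +y of red_handle_grip (tighten); -y is loosen. 1 N moves it; it stays put.
- red_handle_grip (a point): On that handle's centre line, 135 mm from the nut axis, 118 mm above the table. x: level along the handle, away from the nut; y: the way it moves when swung anticlockwise; z up. Round black grip, 24 mm thick, 95 to 190 mm from the axis, clear below. Points roughly at the robot; swings 1.4 rad anticlockwise, only 0.04 clockwise. 1 N moves it free, 5 N with the nut, after 0.1 rad slack.
- red_nut (a joint): Turn in rad of the propeller nut of the red-headed engine: 0 = tight, as it starts; grows as it is loosened anticlockwise seen from above, up to 1.35. Nut and dark 27 mm socket (yellow mark) are under the ratchet's head. One stroke of the handle is enough; nut and handle stay where they are left.
- plain_handle_grip (a point): The same point, axes and sizes on the like ratchet on the other engine, whose finned head is bare aluminium: a bystander to leave alone. The engines are fixed to the table; either may be left or right.

How it is judged:
On the way, in this order (a step that is already met when the one before it is completed fails the run):
1. the red engine's direction lever is over on the loosen side (pin at least 10 mm to the -y side of the handle's line) while the nut is still tight (y of red_lever_tip in the frame of red_handle_grip below -0.01 m and value of joint red_nut below 0.15 rad), for 0.2 s.
2. the nut has been turned loose by 40 degrees (value of joint red_nut above 0.69 rad), for 0.2 s.
At the end, for the whole second after the job is handed in: The red-headed engine's propeller nut is turned loose by at least 40 degrees (0.69 rad) and at rest, its ratchet's lever pin is at least 10 mm to the loosen side (-y) of the handle's line, and the other ratchet's handle is within 15 mm of its start (value of joint red_nut above 0.69 rad and y of red_lever_tip in the frame of red_handle_grip below -0.01 m and velocity of joint red_nut between -0.05 and 0.05 rad/s and distance of plain_handle_grip from where it was at the start of the episode below 0.015 m); the robot touches nothing.
It fails at once if the other engine's ratchet is moved by more than 15 mm (distance of plain_handle_grip from where it was at the start of the episode above 0.015 m).
It also fails if it takes over 45 s, if anything falls off the work surface, if the arm or the gripper's body presses on something with over 40 N, if the wrist force passes 120 N, or if a joint passes its speed limit or range.

## Working session

There is one attempt and no reset: what is moved stays moved. The work goes in short steps, each a Python script; the robot and the scene stay as the last script left them, time stands still between calls to the robot, and variables do not carry over. Pictures are saved under pics/ and viewed, and the job is handed in when it is done.

```bash
mkdir -p pics; ls; cat > h.py <<'E'
import numpy as np, cv2
from plant import ctrl, effector, kinematics, status, optics, ticket
def snap(name,fn):
    f=optics.grab_frame(name)
    cv2.imwrite('pics/'+fn,cv2.cvtColor(f['image'],cv2.COLOR_RGB2BGR))
    np.savez('pics/'+fn+'.npz',**{k:f[k] for k in f})
    return f
def foc(f): return 240/np.tan(np.radians(float(f['fovy']))/2)
def ray(f,u,v):
    T=np.array(f['cam_to_world']);d=np.array([(u-f['cx'])/foc(f),(v-f['cy'])/foc(f),1.])
    return T[:3,3],T[:3,:3]@d
def onz(f,u,v,z):
    o,d=ray(f,u,v);return o+d*(z-o[2])/d[2]
def cloud(f):
    v,u=np.mgrid[0:480,0:640];z=f['range_z'];F=foc(f)
    P=np.stack([(u-f['cx'])/F*z,(v-f['cy'])/F*z,z],-1);T=np.array(f['cam_to_world'])
    W=P@T[:3,:3].T+T[:3,3];W[z==0]=np.nan
    return W
E
python3 - <<'E'
from h import *
for n in('top','side'):
    f=snap(n,n+'1.png');print(n,f['fovy'],f['cx'],f['cy'],np.round(f['cam_to_world'],3).tolist())
s=status.observe();print(s['time_s'],s['position'],s['orientation'],ctrl.grasp_offset,s['gripper_width'])
E
```

```text
pics
top 47.67277006352648 328.23076598909563 235.5754247310673 [[-0.017, -0.999, 0.046, 0.501], [-1.0, 0.017, 0.01, 0.021], [-0.011, -0.046, -0.999, 1.223], [0.0, 0.0, 0.0, 1.0]]
side 54.5446001971039 313.93480894477244 236.93632850654654 [[-0.815, -0.386, 0.433, 0.229], [-0.58, 0.52, -0.627, 0.501], [0.017, -0.762, -0.648, 0.603], [0.0, 0.0, 0.0, 1.0]]
0.1 [ 0.24050691 -0.49409164  0.23054208] [ 9.74483015e-01  2.24459654e-01 -2.57950189e-05 -8.46691142e-04] 0.0187 0.08528632621575541
```

View pics/top1.png

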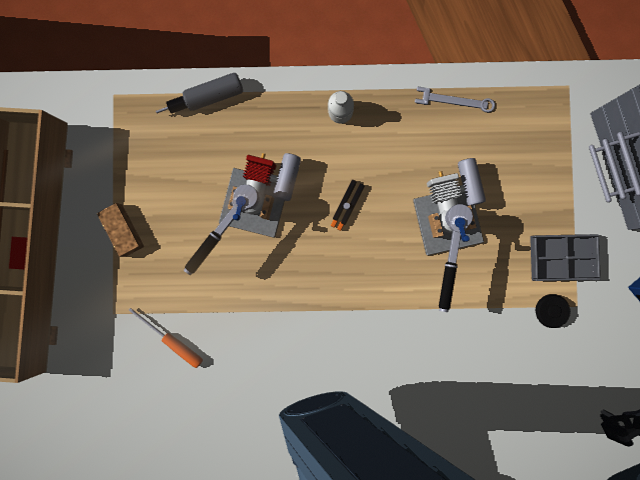

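View pics/side1.png

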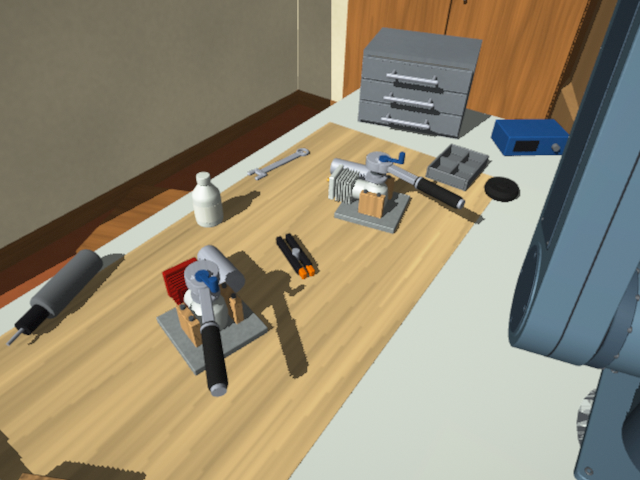

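The red engine is on the left (+y), with its ratchet head near (245,195) in the top view. Its handle runs to about (188,270), and the blue lever is at about (238,208). The plain engine's head is at (459,218). Next I'll measure these.

```bash
python3 - <<'E'
from h import *
F={n:dict(np.load('pics/%s1.png.npz'%n)) for n in('top','side')}
rois={'top':(170,140,310,290),'side':(150,230,280,410)}
for n,f in F.items():
    x0,y0,x1,y1=rois[n]
    im=f['image'];hsv=cv2.cvtColor(im,cv2.COLOR_RGB2HSV);W=cloud(f)
    R=np.zeros((480,640),bool);R[y0:y1,x0:x1]=1
    blue=R&(hsv[...,0]>100)&(hsv[...,0]<125)&(hsv[...,1]>120)
    blk=R&(hsv[...,2]<60)&(abs(W[...,2]-.12)<.025)
    for nm,m in(('blue',blue),('black',blk)):
        v,u=np.nonzero(m);p=W[m]
        print(n,nm,len(u),u.min(),u.max(),v.min(),v.max(),u.mean(),v.mean(),'med',np.nanmedian(p,0).round(4),'min',np.nanmin(p,0).round(3),'max',np.nanmax(p,0).round(3))
    b=W[blue];hi=b[b[:,2]>.142];print('pin top',len(hi),hi.mean(0) if len(hi) else '',hi.min(0) if len(hi) else '',hi.max(0) if len(hi) else '')
    # head disc: z ~0.128
    m=R&(abs(W[...,2]-.128)<.004)&(hsv[...,1]<90)
    p=W[m];print('disc',m.sum(),p.mean(0).round(4),p.min(0).round(3),p.max(0).round(3))
    c=cv2.resize(cv2.cvtColor(im,cv2.COLOR_RGB2BGR)[y0:y1,x0:x1],None,fx=4 if n=='top' else 3.3,fy=4 if n=='top' else 3.3,interpolation=cv2.INTER_CUBIC)
    cv2.imwrite('pics/crop_%s.png'%n,c[:600])
    # black axis fit projected
    v,u=np.nonzero(blk);q=np.array([onz(f,a,b,.118)[:2] for a,b in zip(u,v)])
    l=cv2.fitLine(q.astype(np.float32),cv2.DIST_HUBER,0,1e-4,1e-4).ravel();t=(q-l[2:])@l[:2]
    print('handle dir',l[:2],'pt',l[2:],'ext',t.min(),t.max())
E
```

```text
top blue 77 233 244 203 219 237.5064935064935 211.96103896103895 med [0.6015 0.213  0.1347] min [0.587 0.201 0.016] max [0.621 0.243 0.154]
top black 504 185 257 199 272 207.37103174603175 246.86309523809524 med [0.5291 0.2826 0.1268] min [0.483 0.176 0.107] max [0.629 0.323 0.141]
pin top 29 [0.59175581 0.21499084 0.15034182] [0.58663292 0.20998336 0.14587119] [0.5971485  0.22033805 0.15428921]
disc 755 [0.5872 0.2384 0.1274] [0.479 0.175 0.124] [0.66  0.325 0.132]
handle dir [ 0.7126589 -0.7015107] pt [0.5336172  0.27910843] ext -0.06105702179225007 0.14036252405081331
side blue 293 195 218 270 292 207.4232081911263 280.06825938566556 med [0.6088 0.2145 0.1336] min [0.585 0.19  0.085] max [0.632 0.222 0.153]
side black 1122 201 227 281 388 213.58823529411765 354.97415329768273 med [0.5162 0.2931 0.1275] min [0.48  0.19  0.112] max [0.612 0.325 0.143]
pin top 73 [0.58952837 0.21735103 0.14867186] [0.58529867 0.21076697 0.14225185] [0.59680994 0.22173803 0.15315975]
disc 1674 [0.5585 0.2611 0.1273] [0.479 0.175 0.124] [0.659 0.325 0.131]
handle dir [ 0.7611511  -0.64857465] pt [0.522979   0.28789347] ext -0.048898817507348695 0.12510485870244759
```

View pics/crop_top.png

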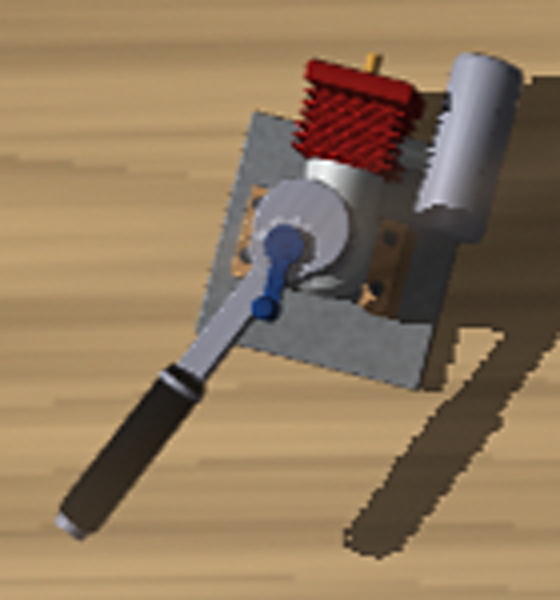

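View pics/crop_side.png

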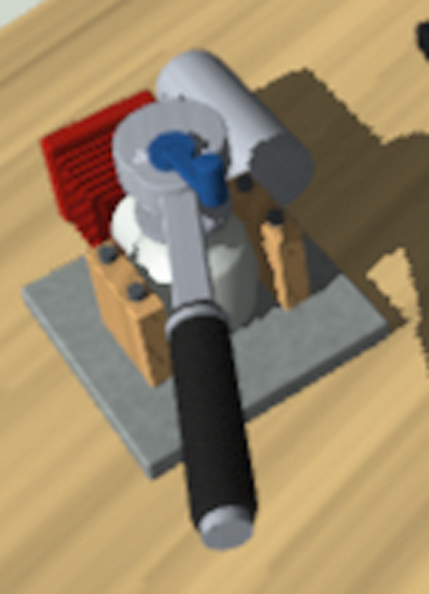

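The crop confirms that the pin is on the clockwise-stop side's opposite: it is to the right of and below the handle (+y), with the disc centre near crop (301,228), which is full-frame (245,197). I'll refine the numbers and check nearby obstacle heights.

```bash
python3 - <<'E'
from h import *
F={n:dict(np.load('pics/%s1.png.npz'%n)) for n in('top','side')}
f=F['top'];g=F['side']
print('axis top',onz(f,245.2,197,.128),' side',onz(g,150+171/3.3,230+147/3.3,.128))
A=[];
for n,f in F.items():
    hsv=cv2.cvtColor(f['image'],cv2.COLOR_RGB2HSV);W=cloud(f)
    d=W[...,:2]-np.array([.628,.195]);r=np.hypot(*np.moveaxis(d,-1,0))
    blk=(hsv[...,2]<75)&(abs(W[...,2]-.12)<.02)&(r>.09)&(r<.2)&(W[...,1]>.2)
    k,l,st,c=cv2.connectedComponentsWithStats(blk.astype(np.uint8));blk=l==1+st[1:,4].argmax()
    v,u=np.nonzero(blk);
    rr,q=cv2.minAreaRect(np.c_[u,v].astype(np.float32)),None
    b=cv2.boxPoints(rr);e=[(b[i]+b[(i+1)%4])/2 for i in range(4)]
    L=[np.linalg.norm(b[i]-b[(i+1)%4]) for i in range(4)];i=int(L[1]<L[0])^1
    i=int(np.argmin(L[:2]));p,q=onz(f,*e[i],.118),onz(f,*e[i+2],.118)
    print(n,blk.sum(),'ends',p.round(4),q.round(4),'len',np.linalg.norm(p-q),'W med',np.nanmedian(W[blk],0).round(4))
    if n=='top':   # disc contour
        m=(abs(W[...,2]-.128)<.006)&(r<.034)
        k,l,st,c=cv2.connectedComponentsWithStats(m.astype(np.uint8))
        v,u=np.nonzero(m);(cx,cy),R=cv2.minEnclosingCircle(np.c_[u,v].astype(np.float32));print('circ',cx,cy,R,onz(f,cx,cy,.128))
    # heights around
    m=(r<.15)&(W[...,2]>.10)&(r>.03)&~blk
    for a in range(-180,180,20):
        an=np.degrees(np.arctan2(d[...,1],d[...,0]));mm=m&(an>=a)&(an<a+20)
        if mm.sum()>5:print(n,a,'n',mm.sum(),'zmax',W[mm][:,2].max().round(3),'r',r[mm].min().round(3),r[mm].max().round(3))
E
```

```text
axis top [0.63312031 0.19921624 0.128     ]  side [0.62701508 0.20463589 0.128     ]
top 501 ends [0.5615 0.2582 0.118 ] [0.4855 0.3205 0.118 ] len 0.09828081967350448 W med [0.523  0.2879 0.127 ]
circ 244.3095245361328 199.26190185546875 15.355344772338867 [0.6285467  0.20107028 0.128     ]
top 0 n 6 zmax 0.129 r 0.03 0.033
top 20 n 9 zmax 0.13 r 0.03 0.032
top 100 n 11 zmax 0.13 r 0.03 0.042
top 120 n 219 zmax 0.135 r 0.03 0.148
top 140 n 96 zmax 0.154 r 0.03 0.149
side 1153 ends [0.5658 0.2551 0.118 ] [0.4855 0.3184 0.118 ] len 0.102301611989521 W med [0.5162 0.2934 0.1274]
side 20 n 9 zmax 0.129 r 0.03 0.033
side 40 n 17 zmax 0.128 r 0.03 0.032
side 60 n 21 zmax 0.129 r 0.03 0.032
side 80 n 28 zmax 0.127 r 0.03 0.032
side 100 n 53 zmax 0.128 r 0.03 0.039
side 120 n 452 zmax 0.135 r 0.03 0.149
side 140 n 191 zmax 0.153 r 0.03 0.101
```

The two views agree: nut axis about (0.631, 0.2015), handle direction about 140.5°, grip end at radius 188 mm (190 stated). The pin top is at (0.590, 0.216), against about (0.588, 0.216) predicted from the geometry. Now I'll push the lever over with closed fingers.

```bash
cat >> h.py <<'E'
from scipy.spatial.transform import Rotation as Rn
AX=np.array([.631,.2015]);TH=np.radians(140.5)
def down(yaw): # tool y along yaw, pointing down
    y=np.array([np.cos(yaw),np.sin(yaw),0]);z=np.array([0,0,-1.]);return Rn.from_matrix(np.c_[np.cross(y,z),y,z]).as_quat()
def hf(x,y,th=TH): # handle frame -> world xy
    return AX+x*np.array([np.cos(th),np.sin(th)])+y*np.array([-np.sin(th),np.cos(th)])
E
python3 - <<'E'
from h import *
for s in(0,np.pi):
    for dth in(0,.6,1.2):
        q=kinematics.solve_ik([*hf(.135,-.03,TH+dth),.09],down(TH+dth+np.pi/2+s));print(s,dth,None if q is None else np.round(q,2))
E
```

```text
0 0 [ 0.34  0.51  1.52 -0.    1.11  2.6 ]
0 0.6 [ 0.25  0.4   1.71 -0.    1.03  1.91]
0 1.2 [ 0.1   0.35  1.78 -0.    1.01  1.16]
3.141592653589793 0 [ 0.34  0.51  1.52 -0.    1.11 -0.54]
3.141592653589793 0.6 [ 0.25  0.4   1.71 -0.    1.03 -1.23]
3.141592653589793 1.2 [ 0.1   0.35  1.78 -0.    1.01 -1.98]
```

Both wrist branches are fine, so I'll use the second one (s=π).

```bash
python3 - <<'E'
from h import *
effector.grasp(20)
q=down(TH-np.pi/2)
p=status.observe()['position'];ctrl.line_to([p[0],p[1],.30],speed=.2)
a=hf(.044,.054);b=hf(.044,-.012)
ctrl.move_ptp([*a,.26],q)
hit=ctrl.line_to([*a,.139],speed=.1,force_limit=8);print('down hit',hit)
f0=status.observe()['ft_force'].copy() if hasattr(status.observe()['ft_force'],'copy') else np.array(status.observe()['ft_force'])
snap('side','side2.png')
hit=ctrl.line_to([*b,.139],speed=.04,force_limit=8)
s=status.observe();pp=np.array(s['position']);d=pp[:2]-AX
print('push hit',hit,pp,'handle-frame',d@[np.cos(TH),np.sin(TH)],d@[-np.sin(TH),np.cos(TH)],np.array(s['ft_force'])-f0,s['time_s'])
snap('top','top3.png');snap('side','side3.png')
E
python3 - <<'E'
import cv2
a=cv2.imread('pics/side2.png')[150:420,80:360];b=cv2.imread('pics/side3.png')[150:420,80:360]
cv2.imwrite('pics/c3.png',cv2.resize(cv2.hconcat([a,b]),(800,386),interpolation=cv2.INTER_CUBIC))
E
```

```text
down hit False
push hit True [0.59773884 0.2290153  0.13816086] handle-frame 0.043167017310680705 -7.478201977645915e-05 [-1.47236139 -3.63913602  2.14119881] 6.7
```

View pics/c3.png

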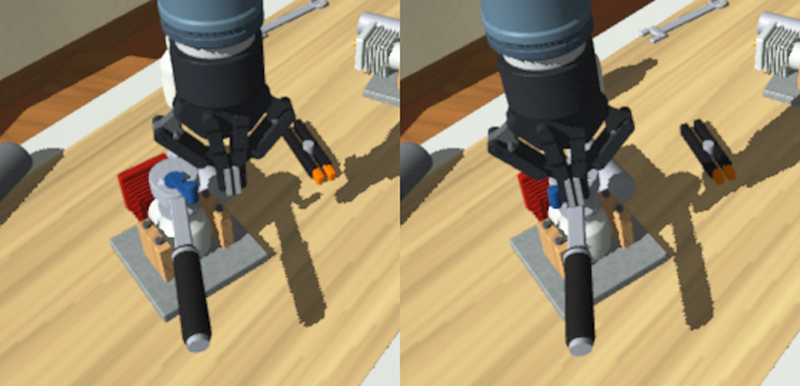

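In the right frame the blue pin now sits on the far (left) side of the fingers, at about (553,195), and the push stopped on force. I'll back off and measure.

```bash
cat > meas.py <<'E'
from h import *
def meas(tag):
    for n in('top','side'):
        f=snap(n,n+tag+'.png');hsv=cv2.cvtColor(f['image'],cv2.COLOR_RGB2HSV);W=cloud(f)
        r=np.hypot(W[...,0]-AX[0],W[...,1]-AX[1])
        bl=(hsv[...,0]>100)&(hsv[...,0]<125)&(hsv[...,1]>120)&(r<.08)&(W[...,2]>.142)&(W[...,2]<.158)
        k=(hsv[...,2]<75)&(abs(W[...,2]-.12)<.02)&(r>.09)&(r<.2)
        nn,l,st,c=cv2.connectedComponentsWithStats(k.astype(np.uint8))
        if nn>1:
            k=l==1+st[1:,4].argmax();v,u=np.nonzero(k);m=onz(f,u.mean(),v.mean(),.122)[:2]-AX;th=np.arctan2(m[1],m[0])
            print(n,'handle deg',np.degrees(th)%360,'r',np.hypot(*m),'n',k.sum())
        if bl.sum():
            p=W[bl].mean(0);d=p[:2]-AX;c,s=np.cos(th),np.sin(th);print(n,'pin',p.round(4),'hf x,y',d@[c,s],d@[-s,c],bl.sum())
E
python3 - <<'E'
from meas import *
p=status.observe()['position']
ctrl.line_to([*hf(.044,.02),.139],speed=.08)
ctrl.line_to([*hf(.044,.02),.25],speed=.2)
ctrl.line_to([*hf(.02,-.12),.25],speed=.2)
meas('4');print(status.observe()['time_s'])
E
python3 - <<'E'
import cv2
a=cv2.imread('pics/side4.png')[150:420,80:360];b=cv2.imread('pics/top4.png')[110:300,140:337]
cv2.imwrite('pics/c4.png',cv2.hconcat([cv2.resize(a,(400,386)),cv2.resize(b,(400,386))]))
E
```

```text
top handle deg 137.17603368907382 r 0.1318770648787918 n 396
top pin [0.6132 0.2424 0.152 ] hf x,y 0.0408960608220934 -0.017892146052233816 7
side handle deg 137.24405344481522 r 0.14353133452984498 n 1154
side pin [0.6119 0.2418 0.1485] hf x,y 0.041361270800340424 -0.01660505405830255 68
8.8667
```

View pics/c4.png

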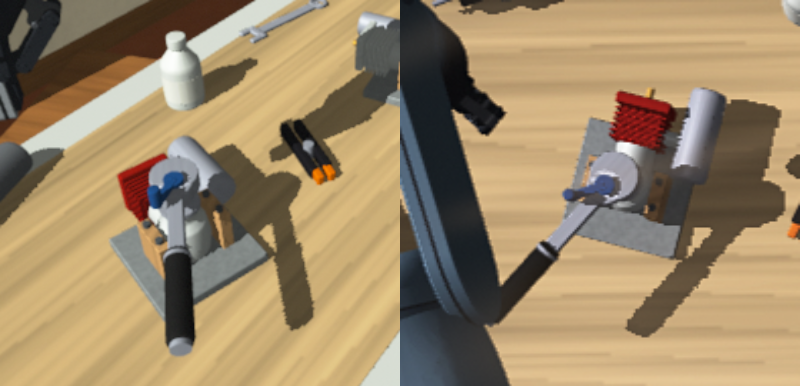

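The lever is over: both views put the pin at y ≈ -17 mm in the handle frame, with the handle at about 138° (its small clockwise play taken up). Next I'll swing the grip from its -y side.

```bash
python3 - <<'E'
from meas import *
T0=np.radians(138.0)
q=lambda t: down(t-np.pi/2)
a=hf(.135,-.05,T0)
ctrl.line_to([*a,.25],rot=q(T0),speed=.2)
hit=ctrl.line_to([*a,.10],speed=.12,force_limit=8);print('down hit',hit)
if not hit:
    f0=np.array(status.observe()['ft_force'])
    ctrl.line_to([*hf(.135,-.026,T0),.10],speed=.08)
    for i,t in enumerate(np.arange(0.1,1.21,.1)):
        hit=ctrl.line_to([*hf(.135,-.023,T0+t),.10],rot=q(T0+t),speed=.06,force_limit=30)
        s=status.observe();print(round(t,2),hit,(np.array(s['ft_force'])-f0).round(1),round(s['time_s'],1))
        if hit:break
    snap('side','side5.png')
E
```

```text
down hit False
0.1 False [-0.5  0.   0. ] 11.9
0.2 False [-0.3 -1.3  0.1] 12.3
0.3 False [ 1.6  0.8 -0.8] 12.7
0.4 False [ 1.3  0.4 -0.6] 13.1
0.5 False [ 1.   1.5 -0.3] 13.4
0.6 False [0.5 2.2 0.1] 13.8
0.7 False [-0.9  1.3  1.7] 14.2
0.8 False [-0.8  2.1  1.5] 14.6
0.9 False [-1.7  1.3  0.7] 14.9
1.0 False [-1.9  2.   0.2] 15.3
1.1 False [-3.1  0.6 -0.7] 15.7
1.2 False [-2.9  1.1 -1.7] 16.1
```

View pics/side5.png

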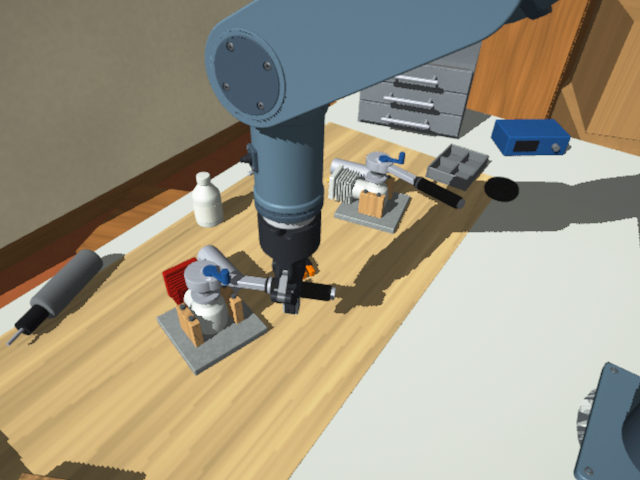

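The handle has swung to about (330,293) and the forces rose to about 3 N. I'll retreat, then measure the handle angle and look for the yellow nut mark.

```bash
python3 - <<'E'
from meas import *
T=np.radians(138.0)+1.2
ctrl.line_to([*hf(.135,-.055,T),.10],speed=.1)
ctrl.line_to([*hf(.135,-.055,T),.28],speed=.2)
p=kinematics.solve_ik([.35,-.05,.30],down(T-np.pi/2)); 
ctrl.move_j(p)
meas('6');s=status.observe();print(s['time_s'])
for t in('1','6'):
    f=dict(np.load('pics/side%s.png.npz'%t));h=cv2.cvtColor(f['image'],cv2.COLOR_RGB2HSV)
    m=(h[...,0]>22)&(h[...,0]<34)&(h[...,1]>170)&(h[...,2]>120);m[:230]=0;m[410:]=0;m[:,:130]=0;m[:,300:]=0
    print(t,m.sum(),[x.mean() for x in np.nonzero(m)] if m.any() else '')
a=[cv2.imread('pics/side%s.png'%t)[230:380,150:290] for t in('1','4','6')]
cv2.imwrite('pics/c6.png',cv2.resize(cv2.hconcat(a),(798,285),interpolation=cv2.INTER_CUBIC))
E
```

```text
top handle deg 204.53308963740912 r 0.1407931164220281 n 481
top pin [0.5893 0.1974 0.1501] hf x,y 0.03961671976088084 -0.013589869552616434 30
side handle deg 202.87773258598259 r 0.14464885034065114 n 999
side pin [0.5869 0.1997 0.1486] hf x,y 0.04127845884948345 -0.015483151717293189 69
18.8083
1 0 
6 0
```

View pics/c6.png

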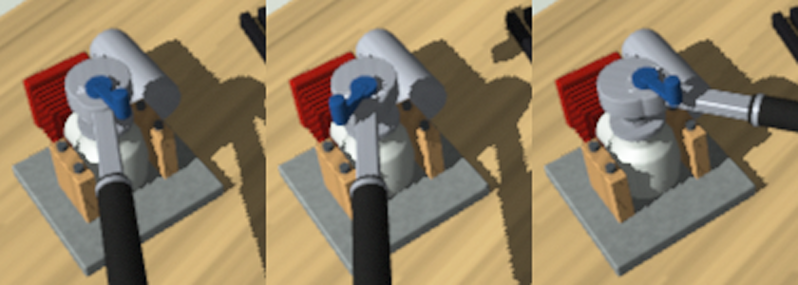

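View pics/top6.png

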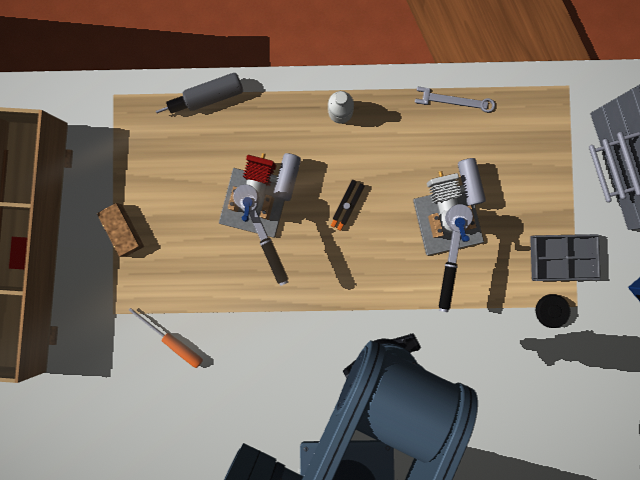

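The handle is at about 204° (≈1.15 rad of swing) and the lever is still at about -15 mm. The plain ratchet looks unmoved. There is no yellow mark in my colour mask, so I'll zoom in on the socket for direct evidence.

```bash
python3 - <<'E'
import cv2,numpy as np
a=[cv2.imread('pics/side%s.png'%t)[265:335,170:240] for t in('1','4','6')]
b=[cv2.resize(x,(266,266),interpolation=cv2.INTER_NEAREST) for x in a]
b2=[cv2.convertScaleAbs(x,alpha=2.2) for x in b]
cv2.imwrite('pics/c7.png',cv2.vconcat([cv2.hconcat(b),cv2.hconcat(b2)]))
x=[cv2.imread('pics/top%s.png'%t).astype(int) for t in('1','6')]
d=np.abs(x[0]-x[1]).max(2)[150:320,400:500];print('plain top diff px>40:',(d>40).sum())
E
```

```text
plain top diff px>40: 0
```

View pics/c7.png

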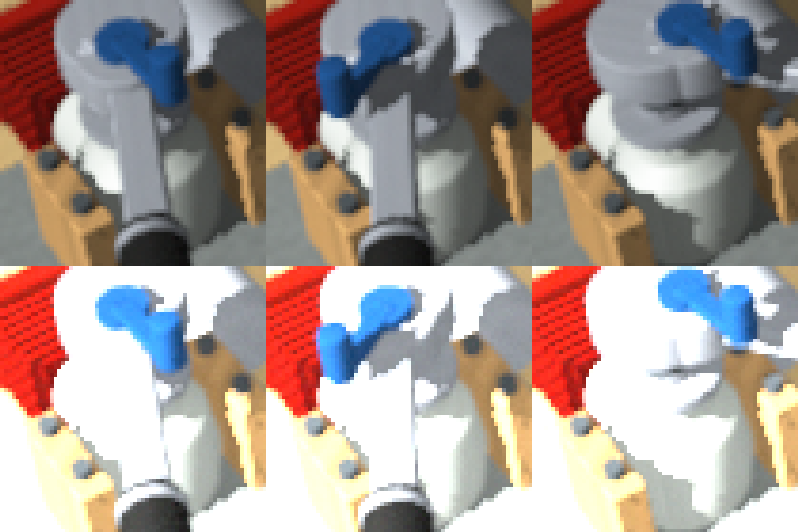

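The socket and its mark are hidden under the head in every view, and the plain ratchet shows zero changed pixels. As a separate check that the nut is carried, I'll push the handle a little further (within its 1.4 rad) and sample the force. Free running would be about 1 N and with the nut about 5 N.

```bash
python3 - <<'E'
from meas import *
T0=np.radians(138.0);T=T0+1.2;q=down(T-np.pi/2)
a=hf(.135,-.055,T)
ctrl.move_ptp([*a,.25],q)
hit=ctrl.line_to([*a,.10],speed=.15,force_limit=8);print('down',hit)
f0=np.array(status.observe()['ft_force'])
ctrl.line_to([*hf(.135,-.028,T),.10],speed=.1)
e=T+.13
hit=ctrl.line_to([*hf(.135,-.023,e),.10],rot=down(e-np.pi/2),speed=.03,force_limit=3)
s=status.observe();p=np.array(s['position'])[:2]
F=(np.array(s['ft_force'])-f0)[:2];print('hit',hit,F.round(2),'dist to target',np.linalg.norm(p-hf(.135,-.023,e)),'tang',F@[np.sin(e),-np.cos(e)],s['time_s'])
if hit:
    hit=ctrl.line_to([*hf(.135,-.023,e),.10],rot=down(e-np.pi/2),speed=.03,force_limit=15);print(hit,status.observe()['ft_force']-f0)
b=hf(.135,-.06,e)
ctrl.line_to([*b,.10],speed=.1);ctrl.line_to([*b,.28],speed=.2)
ctrl.move_ptp([.35,-.05,.30],q)
meas('8');print(status.observe()['time_s'])
E
```

```text
down False
hit True [-0.37  1.27] dist to target 0.021014732792226987 tang 1.2580048588618775 21.7583
False [-4.14726741  1.17830958  0.06042268]
top handle deg 210.89709947021652 r 0.14116231917790933 n 490
top pin [0.5894 0.1925 0.1501] hf x,y 0.04034711558147276 -0.013667908750500668 30
side handle deg 208.89765121959127 r 0.1444282126610065 n 923
side pin [0.587  0.1949 0.1485] hf x,y 0.04169582185284159 -0.015457209121326669 67
25.3
```

```bash
python3 - <<'E'
from h import *
x=[dict(np.load('pics/top%s.png.npz'%t))['image'].astype(int) for t in('1','8')]
print('plain diff',(np.abs(x[0]-x[1]).max(2)[150:320,400:500]>40).sum())
s=status.observe();print(s['position'],np.abs(s['qvel']).max(),s['time_s'])
ticket.finish_job()
E
```

```text
plain diff 0
[ 0.35062516 -0.04942243  0.29979358] 0.005653173802610225 25.3
the job is handed in; nothing more can be done
```

I flipped the red engine's direction lever to loosen, swung its ratchet handle anticlockwise, backed the arm clear and handed the job in at 25.3 s. No verdict was reported, and I never saw the nut itself turn.

- **Lever:** I pushed the pin over with closed fingers until it hit its stop. Before the swing, both views put it 17–18 mm to the loosen side of the handle's line. At the end it read 14–15 mm, against the 10 mm needed.
- **Handle:** It went from about 137–138° to 209–211° in the two views, about 1.25 rad. Taking off the 0.1 rad slack and the 0.04 rad of clockwise play leaves the nut about 1.1 rad loose, against the 0.69 rad needed.
- **Nut:** The socket's yellow mark was hidden in every view, so the nut's turn is inferred from the handle. A second short push at the end tripped a 3 N limit and then read about 4 N. That fits carrying the nut (about 5 N) better than running free (about 1 N). The readings during the main swing were lower, about 2–3 N, and did not settle it on their own.
- **Other ratchet:** Before-and-after top views showed no changed pixels around the plain engine's ratchet.

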